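# Wind out the register fence and hold a printing block in the corner

## Robot

A 6-joint arm with a two-finger parallel gripper is mounted at the origin on the work surface. World frame = base frame: x ahead of the robot, y to its left, z up, the work surface at z = 0. Lengths are in m, angles in rad, forces in N, time in s.
With the tool pointing down it reaches from about 0.375 to 0.9 m from the base axis. Payload 3.1 kg.
Tool frame: the origin (TCP) lies on the centre line of the jaws, within the pads' length; the fingertips stand 17 mm ahead of it and the grasp point (between the pads) lies 2 mm behind it (bot.tips_ahead is the distance from the TCP to the fingertips, in m); z points along the fingers, y is the line along which they close (so a half turn about z gives the same grasp; the last joint's range is limited). The gripper opens to 85 mm and grips with 20 to 120 N. Pads are 22 mm wide; open, the fingers measure 114 mm over their backs; the gripper's body (76 mm by 85 mm) begins 54 mm behind the grasp point. The pads swing forward as they close: fully open they stand 13 mm farther back than shut.
Start: joints at [-1.349, 0.527, 1.433, -0, 1.181, -0.178], TCP at [0.243, -0.576, 0.248] pointing down, gripper open.
Joint ranges: [-3.08, 3.08], [-0.75, 2.2], [0.22, 2.44], [-1.43, 4.57], [0, 2.65], [-2.85, 2.85]. Speed limits (rad/s): [2.79, 2.79, 3.14, 3.14, 3.14, 3.14].

## Interface

Orientations are given as a rotation vector (axis times angle).
In Python, from plant import bot gives the robot as it stands.
- The arm moves only by the tool tcp_steps, called after ">>>" as name([rows], argument=value, ...), one row to a line, values as JSON. Schema: {"type":"object","properties":{"steps":{"type":"array","items":{"type":"object","properties":{"trans":{"type":"array","items":{"type":"number"},"minItems":3,"maxItems":3},"r":{"type":"array","items":{"type":"number"},"minItems":3,"maxItems":3}},"additionalProperties":false},"minItems":1,"maxItems":20},"aperture":{"type":"number"},"clamp_n":{"type":"number"},"only":{"type":"string"},"quiet":{"type":"boolean"},"lines":{"type":"string"}},"required":["steps"],"additionalProperties":false}. steps is a list of rows, 1 to 20 of them, each an object with the fields trans (a list: dx, dy, dz in shares of the most that a row can go, 1 being 62.5 mm), r (a list: a rotation vector rx, ry, rz in rad); a field left out counts as zero; each row shifts and turns the commanded pose from where the row before left it, along the tool's axes as they then stand; what a row does not reach is not made up. A row lasts 1/8 s, in which the tool goes at most 0.0625 m and 0.188 rad, less where a joint would pass 70% of its speed; a pose out of reach is approached as far as the arm can. aperture is the opening from 0.0 (shut) to 1.0 (fully open), set as the call begins (left out keeps the last). The fingers move at their own pace and stop on an object; clamp_n is the grip in N (left out, the last holds). Time passes only in rows, so rows that do not move let the fingers close. The tool returns the time, the measured TCP pose, the force, the opening and the grip force at its end. only (a regular expression) keeps the lines of the reply that match it, lines (a string "A,B") keeps lines A to B, and quiet returns only ok. Input that does not fit is refused with a message, and nothing moves.
- bot.get_obs(): the state, without advancing time (a new reading comes with each control period).
- bot.get_image(name): name is "scene" or "top"; returns a dict with "frame" (420x560x3 uint8, red, green, blue), "z_map" (420x560 float32, m along the optical axis (not along the pixel's ray), 0 where there is no reading), "fx", "fy", "cx", "cy" (pixels), "world_from_camera" (4x4, takes a point from camera to world coordinates). Camera axes: x right, y down, z forward; pixel columns grow to the right and rows downward; lengths in m; the calibration is good to about 2 mm. A picture is of the moment at which its call begins.
- bot.close_job(): hands the job in; it is judged then, once.
The state is a dict: "time_s": time; "joint_positions": joint angles; "qd": joint speeds; "joint_torque": joint torques, N m; "ee_pos": TCP position; "tool_rot": TCP orientation; "force": force on the tool from outside, world axes, zero at the start; "torque": the same for the moment, N m; "grip_width": opening from 0.0 (shut) to 1.0 (fully open); "grip_force": force on a finger pad.
Only numpy, scipy, OpenCV 4.12 (cv2) and the standard library are available. Lean on these libraries where they do the work, as an engineer would, in place of code of your own. Each camera call takes 0.05 s, during which the arm holds its last target. There are 200 camera calls.

## Task

On the print registration jig, wind the red-knobbed crank clockwise until the blue side fence is up against its red stop. Then pick up the handled wooden printing block, set it flat on the board rubber side down with a long side towards the aluminium rear fence, and press it firmly into the corner so that it sits flush against both fences at once; finish still holding it pressed there. Leave the paint bottles, the ink tin and the roller where they are.

Things in the scene. Friction and masses are not known exactly. Their poses are not given: they have to be found in the camera images.
- jig: fixed plywood board 240 mm (its x) by 280 mm (its y, -130 to +150), 12 mm thick; origin on the table under it, z up. It carries a rear fence along its far (+x) side, a blue side fence that a crank slides along its y, and a 50 mm wide, 32 mm high grey gearbox under the crank. The two fences meet in a corner, open to jig -x and -y, where the block goes.
- rear_fence (a point): fixed aluminium fence, 190 mm long along the jig's y, 15 mm thick, 18 mm high above the board; its pressing face looks to jig -x; this point is the middle of that face, at board level; axes as the jig's. Wood on board and fences has friction 0.45 to 0.75: a block pushed hard on one fence may stick short of the other.
- side_fence (a point): sliding blue fence, 200 mm long along the jig's x, 14 mm thick, 18 mm high; its pressing face looks to jig -y; this point lies on that face at board level, at jig x = 0 and jig y = 28 mm minus fence; axes as the jig's. A red post on the board at its robot-side end is its stop.
- fence (a joint): travel of the blue side fence in m along the jig's -y: 0 = fully back by the gearbox, 0.050 = up against the red stop. Moved only by the crank (20 mm a turn), through a self-locking screw: pushing on the fence does not move it.
- crank (a joint): hand crank angle in rad, growing clockwise seen from above; the crank arm points to jig +x at 0; the fence moves 3.183 mm per rad; hard stop at 15.71 (2.5 turns, fence against its stop). It starts between 0 and 5, so 1.7 to 2.5 turns remain. Turning it takes about 0.15 N m (3 N at the knob).
- crank_axis (a point): point on the crank's vertical axis, at the height of the middle of its knob (81 mm above the table)
- knob_grip (a point): middle of the grip of the crank's red knob: upright, round, 21 mm in diameter, 42 mm tall (57 to 99 mm above the table), this point at 81 mm; it spins freely on the crank arm and circles the crank axis at 50 mm radius
- block: loose wooden printing block: 90 mm (its x) by 70 mm (its y), 22 mm thick with a black rubber face underneath; origin at the centre of its underside, z up. On top stands a dark wooden bar handle, 60 mm long (along its x), 24 mm wide (along its y), from 22 to 62 mm above the underside. Weighs 0.18 to 0.35 kg. Starts on the blue 4 mm inking sheet.
- seat (a point): moves with the side fence: where the origin of the block lies when it sits flush against both fences, long side along the rear fence (block x parallel to jig y, either way round), on the board, 12 mm above the table (57.5 mm along jig x, 45 mm to jig -y of the side fence's face)
- green_bottle: bystander: green paint bottle, 48 mm in diameter, 130 mm tall, origin at its underside
- yellow_bottle: bystander: yellow paint bottle, 48 mm in diameter, 130 mm tall, origin at its underside
- ink_tin: bystander: grey tin, 74 mm in diameter, 70 mm tall, origin at its underside
- brayer: bystander: ink roller lying flat, black 80 mm roller 34 mm in diameter, red handle, 142 mm long overall along its x, origin under the roller, handle towards its -x

How it is judged:
By the outcome, as a careful person would: the job done as asked, in the order asked, and still so for the second after the job is handed in, while the arm keeps its last pose, push and grip.
It also fails if it takes over 72 s, if anything falls off the work surface, if the arm or the gripper's body presses on something with over 40 N, if the wrist force passes 120 N, or if a joint passes its speed limit or range.

## Working session

There is one attempt and no reset: what is moved stays moved. The work goes in short steps, Python scripts to look and compute and a tool call to move; the robot and the scene stay as the last step left them, time stands still between calls to the robot, and variables do not carry over. Pictures are saved under pics/ and viewed, at most 10 in all, crops included, and the job is handed in when it is done.

```bash
ls; mkdir -p pics; python3 - <<'E'
from plant import bot
import cv2,numpy as np
for n in("scene","top"):
    d=bot.get_image(n); np.savez(f"{n}0.npz",**d); cv2.imwrite(f"pics/{n}0.png",d["frame"][:,:,::-1])
    print(n,d["fx"],d["cx"],d["cy"],np.round(d["world_from_camera"],3).tolist())
o=bot.get_obs();print({k:np.round(v,3).tolist() for k,v in o.items()})
E
```

```text
pics
plant.py
scene 546.54971681101 267.29516690195675 213.51141456752745 [[-0.055, 0.645, -0.762, 1.802], [0.998, 0.052, -0.029, 0.098], [0.021, -0.763, -0.647, 1.121], [0.0, 0.0, 0.0, 1.0]]
top 475.82753558578844 275.97805362900345 208.98969044429563 [[-0.012, -0.994, 0.108, 0.451], [-1.0, 0.014, 0.019, 0.035], [-0.021, -0.107, -0.994, 1.188], [0.0, 0.0, 0.0, 1.0]]
{'time_s': 0.1, 'joint_positions': [-1.35, 0.528, 1.434, -0.0, 1.181, -0.178], 'qd': [0.002, -0.002, -0.004, -0.0, -0.0, 0.0], 'joint_torque': [0.0, -44.33, -17.859, -0.0, 0.004, -0.0], 'ee_pos': [0.243, -0.575, 0.247], 'tool_rot': [-3.077, -0.623, 0.0], 'force': [-0.638, 1.238, -0.695], 'torque': [0.024, 0.011, 0.044], 'grip_force': 0.0, 'grip_width': 0.998}
```

```bash
python3 -c "
import cv2,numpy as np
a=cv2.imread('pics/scene0.png');b=cv2.imread('pics/top0.png')
cv2.imwrite('pics/both.png',cv2.resize(np.vstack([a]),(800,600),interpolation=2))"
```

```text
(no output)
```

View pics/both.png

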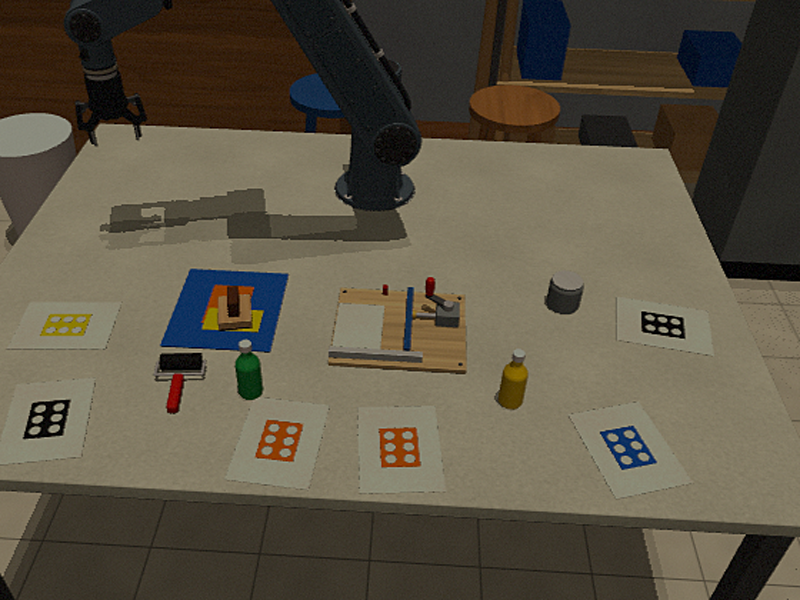

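View pics/top0.png

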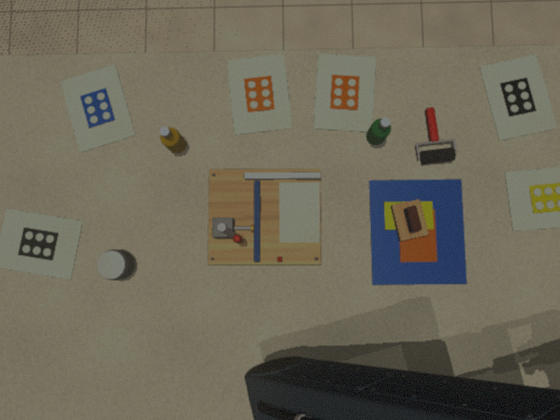

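The scene picture (enlarged) shows the block on the blue sheet at about (235,310) and the jig at about (400,330), with the red knob at (430,287). In the top picture the crank axis is near (222,228), the knob near (238,239) and the block near (409,219). I'll enlarge these areas.

```bash
cat > h.py <<'E'
import numpy as np
def load(n): return dict(np.load(n+".npz"))
def ray(d,u,v):
    T=d["world_from_camera"]; r=T[:3,:3]@np.array([(u-d["cx"])/d["fx"],(v-d["cy"])/d["fy"],1]); return T[:3,3],r
def atz(d,u,v,z):
    c,r=ray(d,u,v); return c+r*(z-c[2])/r[2]
def dep(d,u,v):
    c,r=ray(d,u,v); return c+r*d["z_map"][int(round(v)),int(round(u))]
def tri(a,ua,b,ub):
    p,r=ray(a,*ua);q,s=ray(b,*ub);r=r/np.linalg.norm(r);s=s/np.linalg.norm(s)
    t=np.linalg.lstsq(np.c_[r,-s],q-p,rcond=None)[0];A=p+r*t[0];B=q+s*t[1];return (A+B)/2,np.linalg.norm(A-B)
def proj(d,p):
    T=np.linalg.inv(d["world_from_camera"]);c=T[:3,:3]@np.asarray(p)+T[:3,3];return d["fx"]*c[0]/c[2]+d["cx"],d["fy"]*c[1]/c[2]+d["cy"]
E
python3 - <<'E'
import cv2,numpy as np
b=cv2.imread('pics/top0.png');a=cv2.imread('pics/scene0.png')
r=lambda im,x,y,w,h,k:cv2.resize(im[y:y+h,x:x+w],None,fx=k,fy=k,interpolation=cv2.INTER_CUBIC)
# top: jig x200-330,y160-270 ; block x 365-435
cv2.imwrite('pics/c_top.png',np.hstack([r(b,200,160,130,115,4),r(b,375,185,70,115,4)]))
cv2.imwrite('pics/c_scene.png',np.vstack([r(a,225,190,110,75,5)[:,:,:],np.pad(r(a,130,190,50,45,5),((0,0),(0,300),(0,0)))]))
E
```

```text
(no output)
```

View pics/c_top.png

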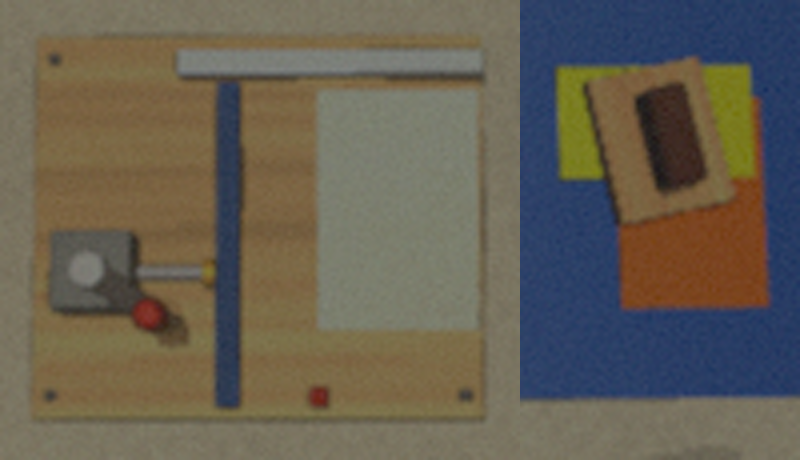

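View pics/c_scene.png

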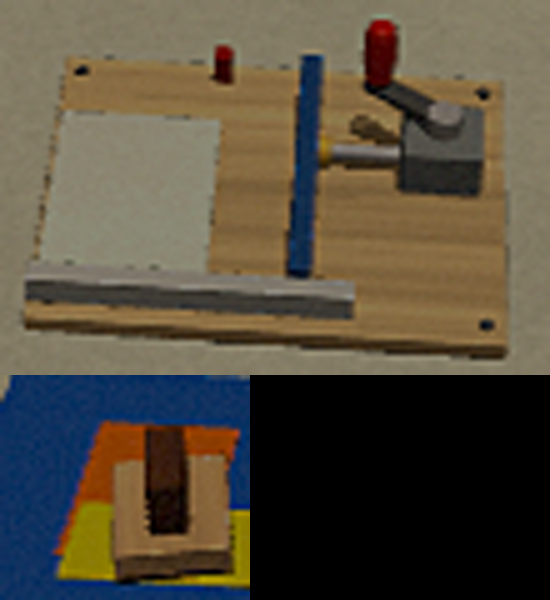

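The top crop shows the crank hub at (86,268), the knob at (149,313), the board corners at (38,38), (485,38), (484,416) and (34,416), and the block's top corners at (585,84), (698,58), (735,192) and (621,222). The scene crop shows the knob running from (381,22) to (379,85), the hub at (445,112), and the block's handle at (165,427) to (165,490).

```bash
cat > m.py <<'E'
from h import *
t=load("top0");s=load("scene0")
P=lambda X,Y:(200+(X+.5)/4-.5,160+(Y+.5)/4-.5)
Q=lambda X,Y:(375+(X-520+.5)/4-.5,185+(Y+.5)/4-.5)
S=lambda X,Y:(225+(X+.5)/5-.5,190+(Y+.5)/5-.5)
R=lambda X,Y:(130+(X+.5)/5-.5,190+(Y-375+.5)/5-.5)
f=lambda x:np.round(x,4)
if __name__=="__main__":
    print("knob top tri",[f(x) for x in tri(t,P(149,313),s,S(381,24))],"dep",f(dep(t,*P(149,313))))
    print("hub tri",[f(x) for x in tri(t,P(86,268),s,S(446,112))],"dep",f(dep(t,*P(86,268))))
    C=[atz(t,*P(*c),.012) for c in((38,38),(485,38),(484,416),(34,416))]
    print("board",f(C)); print("board dep",f(dep(t,*P(400,200))),f(dep(s,*S(130,200))))
    for a,b in((0,1),(1,2),(2,3),(3,0)):
        e=C[b]-C[a];print(np.linalg.norm(e),np.degrees(np.arctan2(e[1],e[0])))
    print("rear",f([atz(t,*P(*c),.03) for c in((179,77),(483,78))]))
    print("side",f([atz(t,*P(*c),.03) for c in((240,84),(239,405))]),"dep",f(dep(t,*P(229,200))))
    B=[atz(t,*Q(*c),.026) for c in((585,84),(698,58),(735,192),(621,222))]
    for a,b in((0,1),(1,2),(2,3),(3,0)):
        e=B[b]-B[a];print("blk",np.linalg.norm(e),np.degrees(np.arctan2(e[1],e[0])))
    print("blk c",f(np.mean(B,0)),"dep",f(dep(t,*Q(615,140))))
    H=[atz(t,*Q(*c),.066) for c in((638,99),(690,84),(705,180),(660,192))]
    print("handle",f(np.mean(H,0)),"dep",f(dep(t,*Q(672,138))),"tri",[f(x) for x in tri(t,Q(672,138),s,R(167,460))])
    # depth segmentation of block handle: points with z>0.045 near
    v,u=np.mgrid[185:260,375:445]
    z=t["z_map"][185:260,375:445]
    c,_=ray(t,0,0);T=t["world_from_camera"]
    p=np.stack([(u-t["cx"])/t["fx"]*z,(v-t["cy"])/t["fy"]*z,z],-1)@T[:3,:3].T+T[:3,3]
    import cv2
    for nm,lo,hi in(("handle",.05,.09),("body",.018,.035)):
        m=(p[...,2]>lo)&(p[...,2]<hi);q=p[m];r=cv2.minAreaRect((q[:,:2]*1000).astype(np.float32));print(nm,m.sum(),r,f(q.mean(0)))
E
python3 m.py
```

```text
knob top tri [array([0.5032, 0.1474, 0.1015]), np.float64(0.003)] dep [0.5033 0.146  0.1   ]
hub tri [array([0.5325, 0.1893, 0.0595]), np.float64(0.0033)] dep [0.5329 0.1884 0.0543]
board [[ 0.6813  0.2245  0.012 ]
 [ 0.677  -0.0562  0.012 ]
 [ 0.4419 -0.0505  0.012 ]
 [ 0.4451  0.2261  0.012 ]]
board dep [ 0.5756 -0.0013  0.0134] [0.5795 0.0033 0.0172]
0.2807417422262745 -90.89016848180493
0.23513508299356276 178.60992207352393
0.27664423656446097 89.34649204766977
0.2362776890465404 -0.3934575666922904
rear [[ 0.652   0.1342  0.03  ]
 [ 0.6486 -0.053   0.03  ]]
side [[0.6471 0.0966 0.03  ]
 [0.4503 0.0987 0.03  ]] dep [0.5753 0.1039 0.0298]
blk 0.07100530620313585 -77.7657962623372
blk 0.08436887420770063 -167.16593730488768
blk 0.07167240827108053 103.98708296867096
blk 0.08655697940485062 12.399505439101107
blk c [ 0.5468 -0.2681  0.026 ] dep [ 0.5467 -0.2418  0.0226]
handle [ 0.5435 -0.2656  0.066 ] dep [ 0.5439 -0.2651  0.0653] tri [array([ 0.5443, -0.2659,  0.0604]), np.float64(0.0009)]
handle 287 ((547.4835205078125, -266.77032470703125), (59.58137512207031, 26.184614181518555), 12.982284545898438) [ 0.547  -0.2657  0.0639]
body 758 ((547.548583984375, -267.1802062988281), (89.88581085205078, 72.02083587646484), 12.045917510986328) [ 0.5462 -0.2636  0.0257]
```

Measurements agree with the given sizes: knob at (0.503,0.147), crank axis at (0.533,0.188) with radius about 51 mm, crank angle about 2.17 rad and jig yaw about -0.85°. The block is at (0.547,-0.267), yaw 12.5°. I'll turn the tool so its x is world y and its y is world x, then go above the knob.

The rows are not in the units I measure in: shifts go in shares of 62.5 mm. I convert before sending: 0.0555 m is 0.888, 0.02 m is 0.32.

>>> tcp_steps([
  {"r":[0,0,-0.188]},
  {"r":[0,0,-0.188]},
  {"r":[0,0,-0.188]},
  {"r":[0,0,-0.188]},
  {"r":[0,0,-0.188]},
  {"r":[0,0,-0.188]},
  {"r":[0,0,-0.043]},
  {"trans":[0.888,0.32,0]},
  {"trans":[0.888,0.32,0]},
  {"trans":[0.888,0.32,0]},
  {"trans":[0.888,0.32,0]},
  {"trans":[0.888,0.32,0]},
  {"trans":[0.888,0.32,0]},
  {"trans":[0.888,0.32,0]},
  {"trans":[0.888,0.32,0]},
  {"trans":[0.888,0.32,0]},
  {"trans":[0.888,0.32,0]},
  {"trans":[0.888,0.32,0]},
  {"trans":[0.888,0.32,0]},
  {"trans":[0.888,0.32,0]},
], aperture=1.0)

```text
time_s: 2.6
ee_pos: [0.5057, 0.147, 0.2481]
tool_rot: [2.224, 2.219, -0.001]
force: [0.8, -0.6, 0.8]
grip_width: 1.004
grip_force: 0.0
```

>>> tcp_steps([
  {"trans":[0,-0.048,0.8]},
  {"trans":[0,0,0.8]},
  {"trans":[0,0,0.64]},
  {"trans":[0,0,0.4]},
  {},
], aperture=0.6)

```text
time_s: 3.22
ee_pos: [0.5008, 0.1449, 0.0814]
tool_rot: [-2.222, -2.215, 0.006]
force: [-0.5, -0.1, -0.4]
grip_width: 0.605
grip_force: 0.0
```

```bash
python3 - <<'E'
from plant import bot
import cv2,numpy as np
ims=[]
for n,(x,y,w,h) in(("scene",(255,140,100,110)),("top",(200,170,100,110))):
    d=bot.get_image(n);ims.append(cv2.resize(d["frame"][y:y+h,x:x+w,::-1],None,fx=4,fy=4,interpolation=2))
cv2.imwrite("pics/grip.png",np.hstack(ims))
E
```

```text
(no output)
```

View pics/grip.png

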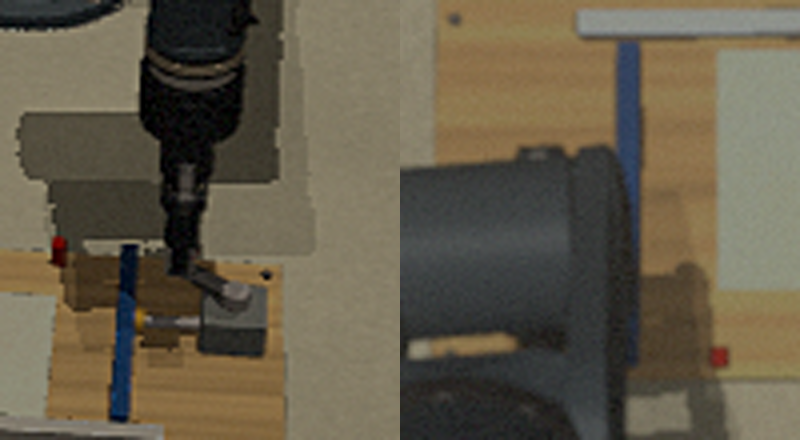

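The fingers straddle the knob: in the left half they end at the crank-arm end, about (185,268), and the knob is hidden between them. I'll close gently.

>>> tcp_steps([
  {"trans":[0.032,0.032,0]},
  {},
  {},
  {},
  {},
  {},
], aperture=0.0, clamp_n=30)

```text
time_s: 4.08
ee_pos: [0.5048, 0.1472, 0.0846]
tool_rot: [2.224, 2.217, 0.002]
force: [-1.0, -0.6, 5.9]
grip_width: 0.233
grip_force: 29.7
```

>>> tcp_steps([
  {"trans":[0.2224,-0.2176,-0.016]},
  {"trans":[0.2896,-0.1168,-0.016]},
  {"trans":[0.312,0.0032,0]},
  {"trans":[0.2864,0.1232,0]},
])

```text
time_s: 4.58
ee_pos: [0.4909, 0.2165, 0.085]
tool_rot: [2.223, 2.219, -0.004]
force: [3.4, -7.6, -8.2]
grip_width: 0.231
grip_force: 30.7
```

>>> tcp_steps([
  {"trans":[0.2176,0.2224,0]},
  {"trans":[0.1168,0.2896,0]},
  {"trans":[-0.0032,0.312,0]},
  {"trans":[-0.1232,0.2864,0]},
])

```text
time_s: 5.08
ee_pos: [0.5598, 0.2308, 0.0849]
tool_rot: [-2.221, -2.216, 0.003]
force: [-5.3, 0.7, -3.0]
grip_width: 0.234
grip_force: 31.2
```

Scaled: -0.0195 m is -0.312, 0.0195 m is 0.312.

>>> tcp_steps([
  {"trans":[-0.2224,0.2176,0]},
  {"trans":[-0.2896,0.1168,0]},
  {"trans":[-0.312,-0.0032,0]},
  {"trans":[-0.2864,-0.1232,0]},
  {"trans":[-0.2176,-0.2224,0]},
  {"trans":[-0.1168,-0.2896,0]},
  {"trans":[0.0032,-0.312,0]},
  {"trans":[0.1232,-0.2864,0]},
  {"trans":[0.2224,-0.2176,0]},
  {"trans":[0.2896,-0.1168,0]},
  {"trans":[0.312,0.0032,0]},
  {"trans":[0.2864,0.1232,0]},
])

```text
time_s: 6.58
ee_pos: [0.491, 0.2165, 0.0851]
tool_rot: [2.223, 2.219, -0.004]
force: [4.7, -7.1, -13.2]
grip_width: 0.232
grip_force: 30.5
```

>>> tcp_steps([
  {"trans":[0.2176,0.2224,0]},
  {"trans":[0.1168,0.2896,0]},
  {"trans":[-0.0032,0.312,0]},
  {"trans":[-0.1232,0.2864,0]},
  {"trans":[-0.2224,0.2176,0]},
  {"trans":[-0.2896,0.1168,0]},
  {"trans":[-0.312,-0.0032,0]},
  {"trans":[-0.2864,-0.1232,0]},
  {"trans":[-0.2176,-0.2224,0]},
  {"trans":[-0.1168,-0.2896,0]},
])

```text
time_s: 7.82
ee_pos: [0.5418, 0.1391, 0.0851]
tool_rot: [-2.228, -2.213, -0.006]
force: [0.5, 16.7, -15.0]
grip_width: 0.237
grip_force: 30.3
```

Scaled: -0.0195 m is -0.312, 0.0181 m is 0.2896.

>>> tcp_steps([
  {"trans":[0.0032,-0.312,0]},
  {"trans":[0.1232,-0.2864,0]},
  {"trans":[0.2224,-0.2176,0]},
  {"trans":[0.2896,-0.1168,0]},
])

```text
time_s: 8.32
ee_pos: [0.4838, 0.178, 0.0852]
tool_rot: [2.224, 2.216, -0.001]
force: [4.4, -2.9, -18.4]
grip_width: 0.229
grip_force: 30.4
```

>>> tcp_steps([
  {"trans":[0.0784,-0.016,0]},
  {"trans":[0.0784,-0.0048,0]},
  {"trans":[0.032,0,0]},
  {},
])

```text
time_s: 8.82
ee_pos: [0.4827, 0.1896, 0.0852]
tool_rot: [2.222, 2.219, -0.003]
force: [3.4, -7.4, -18.0]
grip_width: 0.231
grip_force: 30.6
```

>>> tcp_steps([
  {"trans":[0.032,0,0]},
  {"trans":[0.032,0,0]},
  {},
])

```text
time_s: 9.2
ee_pos: [0.4827, 0.1903, 0.0851]
tool_rot: [2.217, 2.22, -0.01]
force: [3.5, -22.2, -14.8]
grip_width: 0.232
grip_force: 30.7
```

>>> tcp_steps([
  {"trans":[0.032,0,0]},
  {"trans":[0.032,0,0]},
  {},
])

```text
time_s: 9.57
ee_pos: [0.4826, 0.1916, 0.0852]
tool_rot: [2.213, 2.22, -0.017]
force: [5.3, -33.6, -13.7]
grip_width: 0.229
grip_force: 31.3
```

Force rises with the knob blocked at crank angle 180°, so this is the hard stop. I'll ease off, release and rise.

>>> tcp_steps([
  {"trans":[-0.08,0,0]},
  {},
])

```text
time_s: 9.82
ee_pos: [0.4827, 0.1906, 0.0853]
tool_rot: [2.222, 2.218, -0.006]
force: [3.7, -15.7, -15.8]
grip_width: 0.233
grip_force: 31.1
```

>>> tcp_steps([
  {},
  {},
  {},
  {},
], aperture=0.6)

```text
time_s: 10.32
ee_pos: [0.4826, 0.1944, 0.0859]
tool_rot: [2.224, 2.218, 0.002]
force: [0.8, 0.1, 0.4]
grip_width: 0.601
grip_force: 0.0
```

>>> tcp_steps([
  {"trans":[0,0,-0.48]},
  {"trans":[0,0,-0.8]},
  {"trans":[0,0,-0.8]},
  {"trans":[-0.96,0,-0.16]},
  {"trans":[-0.96,0,0]},
  {"trans":[-0.96,0,0]},
  {"trans":[-0.96,0.16,0]},
  {"trans":[-0.96,0.24,0]},
  {"trans":[-0.96,0.24,0]},
  {"trans":[-0.96,0.24,0]},
], aperture=0.8)

```text
time_s: 11.58
ee_pos: [0.5363, -0.2279, 0.2255]
tool_rot: [-2.225, -2.218, -0.001]
force: [0.7, 0.9, 0.1]
grip_width: 0.797
grip_force: 0.0
```

```bash
python3 - <<'E'
from plant import bot
import cv2,numpy as np
for n in("scene","top"):
    d=bot.get_image(n);np.savez(f"{n}1.npz",**d);cv2.imwrite(f"pics/{n}1.png",d["frame"][:,:,::-1])
b=cv2.imread("pics/top1.png");a=cv2.imread("pics/scene1.png")
r=lambda im,x,y,w,h,k:cv2.resize(im[y:y+h,x:x+w],None,fx=k,fy=k,interpolation=2)
cv2.imwrite("pics/after.png",np.hstack([r(b,200,160,130,115,3),r(a,225,190,115,115,3)]))
E
```

```text
(no output)
```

View pics/after.png

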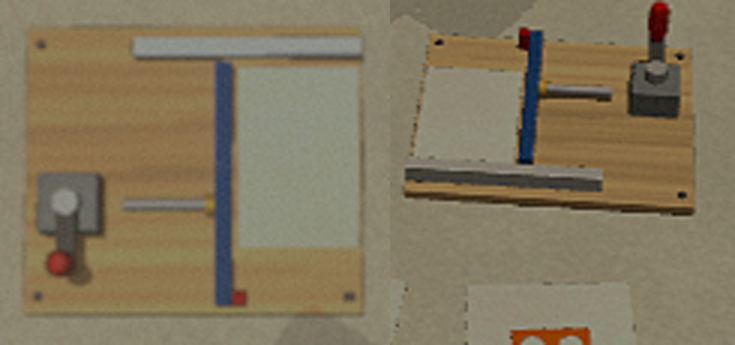

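The side fence now touches the red post at (232,298) in the left half, and the crank arm points to jig -x. Next is the block: align over the handle, turn and descend.

Scaled: -0.0391 m is -0.6256, 0.0109 m is 0.1744.

>>> tcp_steps([
  {"trans":[-0.6256,0.1744,0]},
  {"r":[0,0,0.188]},
  {"r":[0,0,0.188]},
  {"r":[0,0,0.188]},
  {"r":[0,0,0.188]},
  {"r":[0,0,0.188]},
  {"r":[0,0,0.188]},
  {"r":[0,0,0.188]},
  {"trans":[0,0,0.8],"r":[0,0,0.037]},
  {"trans":[0,0,0.64]},
  {},
])

```text
time_s: 13.05
ee_pos: [0.5447, -0.2629, 0.1324]
tool_rot: [-3.117, -0.343, 0.01]
force: [-0.2, 0.1, 0.6]
grip_width: 0.799
grip_force: 0.0
```

```bash
python3 - <<'E'
from plant import bot
import numpy as np
from scipy.spatial.transform import Rotation as R
o=bot.get_obs();r=R.from_rotvec(o["tool_rot"]).as_matrix();p=o["ee_pos"]
print(np.degrees(np.arctan2(r[1,0],r[0,0])),r[:,2], p, r.T@(np.array([.5472,-.267,.048])-p))
E
```

```text
12.545520008769122 [-0.00680776  0.00530796 -0.99996274] [ 0.54466117 -0.26285103  0.13235728] [0.00204029 0.00516303 0.08431483]
```

Scaled: 0.04 m is 0.64, 0.03 m is 0.48.

>>> tcp_steps([
  {"trans":[0.016,0.048,0.64]},
  {"trans":[0,0,0.48]},
  {"trans":[0,0,0.224]},
  {},
])

```text
time_s: 13.55
ee_pos: [0.5488, -0.268, 0.0518]
tool_rot: [-3.123, -0.343, -0.0]
force: [-0.1, 0.4, 0.5]
grip_width: 0.802
grip_force: 0.0
```

>>> tcp_steps([
  {},
  {},
  {},
  {},
  {},
  {},
], aperture=0.0, clamp_n=60)

```text
time_s: 14.3
ee_pos: [0.5493, -0.2686, 0.0527]
tool_rot: [3.121, 0.342, 0.003]
force: [0.7, 0.7, 6.3]
grip_width: 0.268
grip_force: 60.8
```

>>> tcp_steps([
  {"trans":[0,0,-0.48]},
  {"trans":[0,0,-0.8]},
  {"r":[0,0,-0.188]},
  {"r":[0,0,-0.188]},
  {"r":[0,0,-0.188]},
  {"r":[0,0,-0.188]},
  {"r":[0,0,-0.188]},
  {"r":[0,0,-0.188]},
  {"r":[0,0,-0.188]},
  {"r":[0,0,-0.022]},
  {"trans":[0.688,0.128,0]},
  {"trans":[0.688,0.128,0]},
  {"trans":[0.688,0.128,0]},
  {"trans":[0.688,0.128,0]},
  {"trans":[0.688,0.128,0]},
  {"trans":[0.688,0.128,0]},
  {},
  {},
])

```text
time_s: 16.55
ee_pos: [0.6009, -0.011, 0.131]
tool_rot: [-2.242, -2.2, 0.001]
force: [-0.1, -0.8, -3.2]
grip_width: 0.27
grip_force: 59.7
```

```bash
python3 - <<'E'
from plant import bot
import cv2,numpy as np
from scipy.spatial.transform import Rotation as R
from h import *
o=bot.get_obs();r=R.from_rotvec(o["tool_rot"]).as_matrix()
print(np.degrees(np.arctan2(r[1,0],r[0,0])),r[:,2],o["grip_width"])
ims=[]
for n in("scene","top"):
    d=bot.get_image(n);np.savez(f"{n}2.npz",**d)
    u,v=map(int,proj(d,[.6,.01,.06]));print(n,u-50,v-50)
    ims.append(cv2.resize(d["frame"][v-50:v+50,u-50:u+50,::-1],None,fx=4,fy=4,interpolation=2))
cv2.imwrite("pics/carry.png",np.hstack(ims))
E
```

```text
88.93205677145542 [-7.09818708e-04 -3.34100857e-04 -9.99999692e-01] 0.269924026241602
scene 202 173
top 245 147
```

View pics/carry.png

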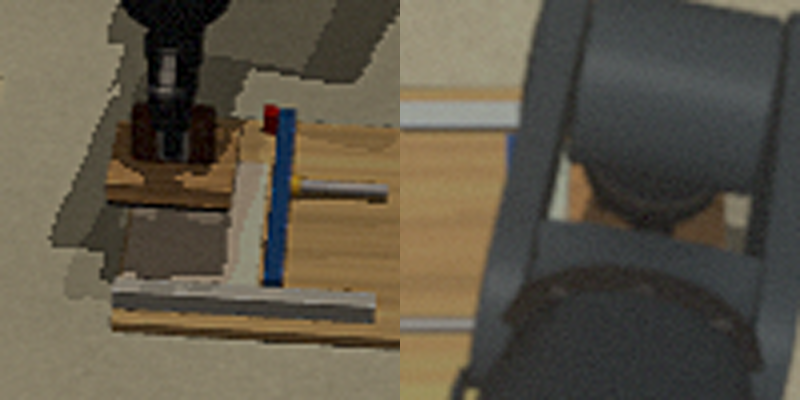

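The block is carried level and nearly parallel to the rear fence: in the left half its front edge runs from (107,203) to (228,208) and the fence from (113,290) to (376,320). I'll compare their angles and positions using depth.

```bash
python3 - <<'E'
from h import *
import cv2
s=load("scene2");T=s["world_from_camera"]
v,u=np.mgrid[:420,:560];z=s["z_map"]
p=np.stack([(u-s["cx"])/s["fx"]*z,(v-s["cy"])/s["fy"]*z,z],-1)@T[:3,:3].T+T[:3,3]
def face(nm,x,y,zz):
    m=(z>0)&(p[...,0]>x[0])&(p[...,0]<x[1])&(p[...,1]>y[0])&(p[...,1]<y[1])&(p[...,2]>zz[0])&(p[...,2]<zz[1])
    q=p[m]; l=cv2.fitLine(q[:,:2].astype(np.float32),cv2.DIST_HUBER,0,.001,.001).ravel()
    print(nm,m.sum(),"ang",np.degrees(np.arctan2(l[1],l[0])),"mean",np.round(q.mean(0),4),"y",q[:,1].min(),q[:,1].max(),"z",q[:,2].min(),q[:,2].max())
face("block face",(.62,.66),(-.08,.06),(.088,.101))
face("block all",(.5,.66),(-.08,.06),(.075,.108))
face("fence outer",(.655,.69),(-.04,.12),(.016,.027))
face("side fence top",(.45,.64),(.02,.085),(.027,.035))
# side fence pressing edge in top view
t=load("top1");T=t["world_from_camera"];z=t["z_map"]
p=np.stack([(u-t["cx"])/t["fx"]*z,(v-t["cy"])/t["fy"]*z,z],-1)@T[:3,:3].T+T[:3,3]
face("top: side fence",(.47,.64),(.0,.1),(.024,.035))
face("top: rear fence",(.645,.68),(-.04,.12),(.024,.035))
E
```

```text
block face 105 ang -89.66847 mean [ 0.6344 -0.0089  0.0952] y -0.05433566109437024 0.03349622576767655 z 0.08827261415922116 0.10082492966077017
block all 416 ang -87.98898 mean [ 0.6203 -0.0088  0.1009] y -0.055544041567254177 0.03443682227369074 z 0.08172467850916387 0.10799247460115136
fence outer 167 ang 89.06288 mean [0.6691 0.0431 0.0209] y -0.03819967394931126 0.11873039944991208 z 0.01601184715477899 0.026856773548115775
side fence top 186 ang 0.19720712 mean [0.5458 0.0657 0.0315] y 0.04856241800108498 0.0838756877078137 z 0.027048806638460876 0.03493779881961023
top: side fence 451 ang -1.4740577 mean [0.5527 0.065  0.0296] y 0.05627717356098931 0.09913361082692644 z 0.02402564341621205 0.034722742660919126
top: rear fence 392 ang 89.37864 mean [0.6612 0.0406 0.0296] y -0.03998091583713402 0.11799110595285077 z 0.02436489111825102 0.03494581006141062
```

>>> tcp_steps([
  {"trans":[0,0,0.48]},
  {"trans":[0,0,0.4]},
  {"trans":[0,0,0.128]},
  {"trans":[0,0,0.048]},
  {},
])

```text
time_s: 17.27
ee_pos: [0.6018, -0.0115, 0.0659]
tool_rot: [2.241, 2.2, 0.001]
force: [-0.3, -0.8, -3.3]
grip_width: 0.274
grip_force: 59.5
```

>>> tcp_steps([
  {"trans":[0,0,0.032]},
  {"trans":[0,0,0.032]},
  {},
])

```text
time_s: 17.65
ee_pos: [0.6012, -0.0109, 0.0614]
tool_rot: [2.241, 2.201, 0.0]
force: [-0.7, 0.2, -3.2]
grip_width: 0.271
grip_force: 59.5
```

>>> tcp_steps([
  {"trans":[0,0,0.016]},
  {"trans":[0,0,0.016]},
  {},
])

```text
time_s: 18.02
ee_pos: [0.6013, -0.011, 0.0606]
tool_rot: [2.241, 2.201, 0.0]
force: [-1.9, 0.8, 4.8]
grip_width: 0.274
grip_force: 60.9
```

>>> tcp_steps([
  {"trans":[0,0,0.016]},
  {},
])

```text
time_s: 18.27
ee_pos: [0.6013, -0.011, 0.0606]
tool_rot: [2.241, 2.201, 0.001]
force: [-3.4, -0.3, 11.1]
grip_width: 0.269
grip_force: 61.7
```

Scaled: 0.006 m is 0.096, 0.005 m is 0.08.

>>> tcp_steps([
  {"trans":[0.096,0.08,-0.016]},
  {"trans":[0.096,0.08,0]},
  {"trans":[0.064,0.048,0]},
  {},
])

```text
time_s: 18.77
ee_pos: [0.6157, 0.0045, 0.0607]
tool_rot: [2.238, 2.201, 0.001]
force: [-1.1, -1.8, 7.7]
grip_width: 0.27
grip_force: 61.0
```

>>> tcp_steps([
  {"trans":[0,0.032,0]},
  {"trans":[0,0.032,0]},
  {},
])

```text
time_s: 19.15
ee_pos: [0.6173, 0.0048, 0.0607]
tool_rot: [-2.239, -2.201, 0.003]
force: [-6.2, -1.5, 10.9]
grip_width: 0.271
grip_force: 61.6
```

```bash
python3 -c "
from plant import bot
print(bot.get_obs()['torque'])"
```

```text
[-0.13935083  0.80743213 -0.03603027]
```

Scaled: 0.002 m is 0.032.

>>> tcp_steps([
  {"trans":[0,0.032,0]},
  {},
])

```text
time_s: 19.4
ee_pos: [0.6182, 0.0049, 0.0608]
tool_rot: [-2.238, -2.2, 0.006]
force: [-7.2, -1.4, 13.1]
grip_width: 0.27
grip_force: 62.0
```

>>> tcp_steps([
  {"trans":[0,0.032,0]},
  {},
])

```text
time_s: 19.65
ee_pos: [0.6185, 0.0048, 0.0609]
tool_rot: [-2.235, -2.199, 0.01]
force: [-12.0, -2.2, 17.6]
grip_width: 0.273
grip_force: 62.4
```

```bash
python3 -c "
from plant import bot
o=bot.get_obs();print(o['torque'],o['ee_pos'])"
```

```text
[-0.28501715  1.6710799   0.09395388] [0.61847333 0.00484176 0.06089839]
```

Contact with the rear fence is at x≈0.618, as expected. I'll ease off in x and find the side fence.

>>> tcp_steps([
  {"trans":[0.032,-0.064,0]},
  {"trans":[0.048,0,0]},
  {},
])

```text
time_s: 20.02
ee_pos: [0.6181, 0.0083, 0.0607]
tool_rot: [2.239, 2.202, -0.004]
force: [-5.4, -6.2, 9.8]
grip_width: 0.272
grip_force: 61.5
```

>>> tcp_steps([
  {"trans":[0.032,0,0]},
  {"trans":[0.032,0,0]},
  {},
])

```text
time_s: 20.4
ee_pos: [0.6182, 0.012, 0.0608]
tool_rot: [2.239, 2.202, -0.005]
force: [-5.8, -7.3, 9.0]
grip_width: 0.271
grip_force: 61.6
```

>>> tcp_steps([
  {"trans":[0.032,0,0]},
  {"trans":[0.032,0,0]},
  {},
])

```text
time_s: 20.78
ee_pos: [0.6184, 0.0132, 0.061]
tool_rot: [2.233, 2.203, -0.01]
force: [-6.0, -15.3, 10.3]
grip_width: 0.272
grip_force: 61.5
```

```bash
python3 -c "
from plant import bot
o=bot.get_obs();print(o['torque'],o['ee_pos'])"
```

```text
[-2.35163947  1.00436788  0.25950338] [0.61842232 0.01324169 0.06104504]
```

>>> tcp_steps([
  {"trans":[0,0,0.016]},
  {"trans":[0,0,0.016]},
  {"trans":[0,0.032,0]},
  {"trans":[0,0.032,0]},
  {"trans":[0.016,0,0]},
  {},
])

```text
time_s: 21.52
ee_pos: [0.6187, 0.0132, 0.061]
tool_rot: [-2.235, -2.207, 0.02]
force: [-17.1, -19.8, 26.9]
grip_width: 0.269
grip_force: 63.7
```

```bash
python3 - <<'E'
from plant import bot
import cv2,numpy as np
from h import *
o=bot.get_obs();print(o['torque'],o['ee_pos'],o['force'])
ims=[]
for n in("scene","top"):
    d=bot.get_image(n);np.savez(f"{n}3.npz",**d)
    u,v=map(int,proj(d,[.62,.02,.03]));print(n,u-40,v-40)
    ims.append(cv2.resize(d["frame"][v-40:v+40,u-40:u+40,::-1],None,fx=5,fy=5,interpolation=2))
cv2.imwrite("pics/seat.png",np.hstack(ims))
E
```

```text
[-2.63068217  2.33338558  0.25712194] [0.61868336 0.01321034 0.06096273] [-17.14202389 -19.79704276  26.89502878]
scene 215 195
top 250 151
```

View pics/seat.png

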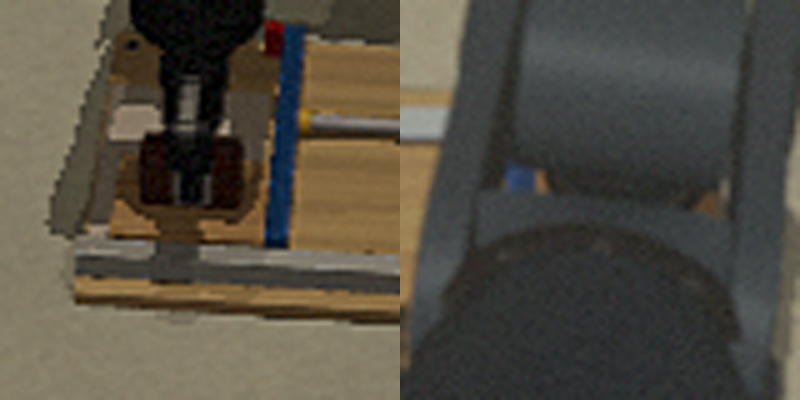

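The picture shows the block against the rear fence, with its right edge at the blue fence (266,185–240) and no visible gap. I'll make a small yaw test to centre the contact moment.

```bash
cat > q.py <<'E'
from plant import bot
import numpy as np
from scipy.spatial.transform import Rotation as R
o=bot.get_obs();r=R.from_rotvec(o["tool_rot"]).as_matrix()
print("T",np.round(o['torque'],2),"yaw",np.degrees(np.arctan2(r[1,0],r[0,0])).round(2),"z",np.round(r[:,2],4),np.round(o["ee_pos"],4))
E
python3 q.py
```

```text
T [-2.68  2.26  0.32] yaw 89.25 z [-0.0091 -0.0085 -0.9999] [0.6187 0.0132 0.061 ]
```

>>> tcp_steps([
  {"r":[0,0,-0.01]},
  {},
  {},
])

```text
time_s: 22.0
ee_pos: [0.6187, 0.0132, 0.0609]
tool_rot: [-2.228, -2.214, 0.019]
force: [-18.4, -19.3, 26.2]
grip_width: 0.275
grip_force: 63.8
```

```bash
python3 q.py
```

```text
T [-2.77  2.23 -0.39] yaw 89.64 z [-0.0091 -0.0077 -0.9999] [0.6187 0.0132 0.0609]
```

>>> tcp_steps([
  {"r":[0,0,-0.01]},
  {},
  {},
])

```text
time_s: 22.38
ee_pos: [0.6187, 0.0132, 0.0609]
tool_rot: [-2.22, -2.221, 0.018]
force: [-17.4, -19.1, 26.9]
grip_width: 0.272
grip_force: 64.2
```

```bash
python3 q.py
```

```text
T [-2.93  2.27 -0.94] yaw 90.03 z [-0.009  -0.0069 -0.9999] [0.6187 0.0132 0.0609]
```

The moment passes through zero with yaw and the position doesn't shift, so the block is flush on both faces. I'll recentre yaw, take out the 0.5° lean of the tool so it sits flat, and press a bit more downward.

>>> tcp_steps([
  {"r":[0,0,0.015]},
  {"trans":[0,0,0.016],"r":[-0.006,0.005,0]},
  {"trans":[0,0,0.016],"r":[-0.006,0.006,0]},
  {},
  {},
])

```text
time_s: 23.0
ee_pos: [0.6185, 0.013, 0.0606]
tool_rot: [2.231, 2.212, 0.005]
force: [-19.2, -18.3, 37.6]
grip_width: 0.269
grip_force: 65.4
```

```bash
python3 q.py
```

```text
T [-3.09  3.37 -0.01] yaw 89.51 z [ 0.0024  0.0022 -1.    ] [0.6185 0.013  0.0606]
```

Flat again (z back to 0.0606), tool vertical, yaw moment about 0. One proof that the side contact isn't just friction: unload x and z, push harder in y, then reload.

>>> tcp_steps([
  {"trans":[0,-0.032,-0.048]},
  {"trans":[0.032,0,0]},
  {"trans":[0.032,0,0]},
  {},
])

```text
time_s: 23.5
ee_pos: [0.6184, 0.0134, 0.0608]
tool_rot: [2.226, 2.209, 0.003]
force: [-11.1, -30.2, 19.1]
grip_width: 0.268
grip_force: 62.7
```

```bash
python3 q.py
```

```text
T [-4.71  2.51 -0.07] yaw 89.57 z [ 0.0054 -0.0029 -1.    ] [0.6184 0.0134 0.0608]
```

>>> tcp_steps([
  {"trans":[0,0.032,0.048]},
  {"trans":[0,0.048,0]},
  {"trans":[0,0,0.016],"r":[0,0.003,0]},
  {},
  {},
])

```text
time_s: 24.12
ee_pos: [0.6186, 0.0134, 0.0606]
tool_rot: [-2.226, -2.212, 0.005]
force: [-28.6, -31.3, 46.9]
grip_width: 0.27
grip_force: 66.6
```

```bash
python3 q.py
```

```text
T [-4.95  4.28 -0.02] yaw 89.63 z [-0.0042  0.     -1.    ] [0.6186 0.0134 0.0606]
```

Both contacts are proven. The 30 N side force exceeded any possible friction with no sliding. The rear contact kept its load while the block slid along it. Handing in.

The rows are not in the units I measure in: shifts go in shares of 62.5 mm. I convert before sending: -0.001 m is -0.016.

>>> tcp_steps([
  {"trans":[0,0,-0.016]},
  {},
  {},
])

```text
time_s: 24.5
ee_pos: [0.6186, 0.0133, 0.0606]
tool_rot: [-2.226, -2.212, 0.005]
force: [-26.7, -32.1, 42.4]
grip_width: 0.275
grip_force: 65.9
```

```bash
python3 q.py; python3 -c "
from plant import bot
print(bot.close_job())"
```

```text
T [-4.94  4.01 -0.04] yaw 89.63 z [-4.3e-03  1.0e-04 -1.0e+00] [0.6186 0.0133 0.0606]
the job is handed in; nothing more can be done
None
```

I wound the crank clockwise to its stop, so the blue fence is up against the red post, and the arm is still holding the block flat and pressed into the corner against both fences; I handed it in at 24.5 s, with no verdict shown.

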